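# Open the wire feeder and hold its cover at 50 degrees

## Robot

A 7-joint arm with a two-finger parallel gripper is mounted at the origin on the work surface. World frame = base frame: x ahead of the robot, y to its left, z up, the work surface at z = 0. Lengths are in m, angles in rad, forces in N, time in s.
With the tool pointing down it reaches from about 0.425 to 0.975 m from the base axis. Payload 16.7 kg.
Tool frame: the origin (TCP) lies on the mounting face of the last link; the fingertips stand 173 mm ahead of it and the grasp point (between the pads) lies 155 mm ahead of it; z points along the fingers, y is the line along which they close (so a half turn about z gives the same grasp; the last joint's range is limited). The gripper opens to 85 mm and grips with 20 to 120 N. Pads are 22 mm wide; open, the fingers measure 114 mm over their backs; the gripper's body (76 mm by 85 mm) begins 54 mm behind the grasp point. The pads swing forward as they close: fully open they stand 13 mm farther back than shut.
Start: joints at [-1.284, 0.426, 0.074, 1.606, -0.034, 1.111, -0.067], TCP at [0.285, 0.612, 0.405] pointing down, gripper open.
Joint ranges: [-2.85, 2.85], [-0.5, 2.14], [-1.23, 1.37], [0.21, 2.46], [-1.02, 4.16], [0.16, 2.05], [-2.73, 2.73]. Speed limits (rad/s): [1.89, 1.89, 2.39, 2.39, 3.01, 3.01, 3.01].

## Interface

Orientations are given as a unit quaternion [x, y, z, w].
In Python, from plant import r gives the robot as it stands.
- The arm moves only by the tool move_arm, never from a script. Its argument "plan" is a list of rows, each a list of 2 entries, a list of its own where there are three numbers: the shift along the world's x, y, z in m, then the turn about the world's z in degrees. A call has 1 to 12 rows; each row is the pose to reach, as a shift and turn from the pose commanded when the call began; what a row does not reach only later rows make up. A row lasts 1/12 s, in which the tool goes at most 41.7 mm and 7.16 degrees, less where a joint would pass 70% of its speed; a pose out of reach is approached as far as the arm can. A call with a gripper value outside its range is refused whole. "hand" is the finger opening in m, from 0 to 0.0854, set as the call begins (left out, the last holds). The fingers move at their own pace and stop on an object; "squeeze" is the grip in N (left out, the last holds). Time passes only in rows, so rows that repeat a pose let the fingers close. It gives the time, the measured TCP pose, the force, the opening and the grip force at its end, in the units of the state.
- r.get_state(): the state, without advancing time (a new reading comes with each control period).
- r.get_image(name): name is "side" or "top" or "wrist"; returns the picture (420x560x3 uint8, blue, green, red); there is no depth.
- r.camera_model(name): a dict with "K" (3x3 intrinsics, pixels), "D" ([k1, k2, p1, p2, k3] as OpenCV has them; the pictures are not rectified), "position" and "orientation" of the camera in the world. Camera axes: x right, y up, looking along -z (the intrinsics and any distortion apply to the point x, -y, -z); pixel columns grow to the right and rows downward; lengths in m; the calibration is good to about 2 mm. A picture is of the moment at which its call begins: read the wrist's pose just before it. camera_model takes no time and is no camera call; for the wrist camera it gives the pose at the moment of the call.
- r.close_job(): hands the job in; it is judged then, once.
The state is a dict: "time": time; "q": joint angles; "qvel": joint speeds; "tau": joint torques, N m; "ee_pos": TCP position; "eef_rot": TCP orientation; "wrist_force": force on the tool from outside, world axes, zero at the start; "ft_torque": the same for the moment, N m; "gripper_width": finger opening in m; "finger_force": force on a finger pad.
Only numpy, scipy, OpenCV 4.12 (cv2) and the standard library are available. Lean on these libraries where they do the work, as an engineer would, in place of code of your own. Each camera call takes 0.05 s, during which the arm holds its last target. There are 200 camera calls.

## Task

The wire feeder on the bench has to be opened for a look inside: lift the big wire spool up off the spindle on the feeder's cover and stand it on its end in the shallow empty tray (set it down, do not drop it). Then swing the cover up to 50 degrees from shut (a few degrees either way will do) and finish while the gripper is still holding it there, because it falls shut by itself. Do not shift the other loose things on the bench.

Things in the scene. Friction and masses are not known exactly. Their poses are not given: they have to be found in the camera images.
- feeder: Wire feeder: white open-topped metal enclosure fixed to the bench, 160 (its x) x 170 (its y) x 80 mm high, with a grey cover hinged on top along its far side. Origin at the centre of its underside, on the bench; z up, -x is its front, which faces the robot give or take 0.2 rad of yaw. The shut cover's top is 88 mm above the bench.
- cover (a joint): Hinge angle of the feeder's cover in rad: 0 shut (level), growing as the front edge swings up; stop at 1.35. 50 degrees is 0.873. Nothing but gravity acts on it: the cover (about 0.6 kg) falls shut whenever it is let go. The cover is a grey plate 160 x 170 x 8 mm.
- cover_hinge (a point): Midpoint of the cover's hinge line, which runs along the feeder's y axis at the top of its far wall: 80 mm beyond the feeder's centre (feeder +x), 80 mm above the bench.
- cover_handle (a point): Middle of the cover's pull bar: round steel bar 10 mm thick, 90 mm long, parallel to the hinge, on two thin arms at its ends 45 mm in front of the cover's front edge (40 mm free between bar and enclosure). Shut: level, 84 mm above the bench. It lies 205 mm from the hinge line, 4 mm above the hinge when shut; it moves with the cover and can turn in the fingers as that swings.
- spindle_tip (a point): Tip of the plain steel spindle, 14 mm in diameter, that stands 55 mm up from the cover's top and carries the spool. It is at the cover's middle across y and 10 mm beyond the feeder's centre in x; it moves with the cover.
- spool: Spool wound with copper wire, two grey flanges 60 mm in diameter, 45 mm high, bore 18 mm, about 0.22 kg. Stands upright on the cover with the spindle through its bore; the spindle sticks out 10 mm above it. Origin at the centre of its underside, z along its axis. May be grasped across its diameter, from above.
- tray: Shallow empty grey tray fixed to the bench, outside 150 x 150 mm, 20 mm high, walls and floor 4 mm. Stands to the left or to the right of the feeder. Origin at the centre of its underside, on the bench.
- bin: Bystander: grey bin 130 x 130 x 60 mm with metal strips in it, fixed to the bench on the other side of the feeder from the tray. Origin at the centre of its underside.
- screwdriver: Bystander: loose screwdriver 170 mm long, 26 mm thick, lying across the bench in front of the feeder, near and below its pull bar.
- small_reel: Bystander: small loose reel, 44 mm in diameter, 22 mm high, standing on the bench beyond the feeder. Not the spool of the task.
- jaw: Bystander: loose steel clamping jaw 45 x 50 x 50 mm, standing on the bench beyond the feeder.
- specimen: Bystander: loose flat aluminium test bar 120 x 25 x 8 mm, lying on the bench beyond the feeder.
- caliper: Bystander: loose caliper 190 mm long, lying on the bench to the right, beyond the tray or bin.
Not all that is in view belongs to the job. Leave any purple or red look-alike of the spool alone.

How it is judged:
By the outcome, as a careful person would: the job done as asked, in the order asked, and still so for the second after the job is handed in, while the arm keeps its last pose, push and grip.
It also fails if it takes over 56 s, if anything falls off the work surface, if the arm or the gripper's body presses on something with over 40 N, if the wrist force passes 120 N, or if a joint passes its speed limit or range.

## Working session

There is one attempt and no reset: what is moved stays moved. The work goes in short steps, Python scripts to look and compute and a tool call to move; the robot and the scene stay as the last step left them, time stands still between calls to the robot, and variables do not carry over. Pictures are saved under pics/ and viewed, at most 10 in all, crops included, and the job is handed in when it is done.

Besides the shell and the picture viewer there is one more tool, called after ">>>" as name([rows], argument=value, ...), one row to a line, values as JSON. move_arm: Moves the arm, as the interface text tells. Its arguments: {"type":"object","properties":{"plan":{"type":"array"},"hand":{"type":"number"},"squeeze":{"type":"number"}},"required":["plan"]}

```bash
mkdir -p pics
python3 - <<'E'
from plant import r
import cv2
s=r.get_state();print(s)
for n in("top","side"):
    cv2.imwrite(f"pics/{n}0.png",r.get_image(n)); print(n,r.camera_model(n))
print(r.camera_model("wrist"))
E
```

```text
{'time': 0.0, 'q': array([-1.28452094,  0.42674901,  0.07385829,  1.60662134, -0.03409852,
        1.11079811, -0.0670966 ]), 'qvel': array([ 8.78038936e-04,  3.71835050e-04, -6.00836547e-04,  1.22710794e-03,
        1.30933625e-03, -5.40813947e-04, -1.84616030e-05]), 'tau': array([-1.64171634e-03, -9.49814916e+01,  3.75982046e+00, -4.63514829e+01,
        1.90773548e-02,  1.02436705e-02,  3.03987372e-05]), 'ee_pos': array([0.28486273, 0.61173848, 0.403993  ]), 'eef_rot': array([ 2.16184676e-01,  9.76352269e-01, -6.51681141e-04, -9.14725370e-05]), 'wrist_force': array([-0.04285573, -0.14104254, -0.04149145]), 'ft_torque': array([0.02236987, 0.01353341, 0.06156856]), 'finger_force': 0.0, 'gripper_width': 0.08527992391773635}
top {'K': array([[471.14749909,   0.        , 283.54337948],
       [  0.        , 471.14749909, 214.96827524],
       [  0.        ,   0.        ,   1.        ]]), 'D': array([0.01895599, 0.        , 0.        , 0.        , 0.        ]), 'position': array([ 0.43781239, -0.05947322,  1.23665836]), 'orientation': array([ 0.0682014 , -0.05579271, -0.69874219,  0.70992612])}
side {'K': array([[492.01757366,   0.        , 276.36055109],
       [  0.        , 492.01757366, 206.39022952],
       [  0.        ,   0.        ,   1.        ]]), 'D': array([-0.17210252,  0.        ,  0.        ,  0.        ,  0.        ]), 'position': array([ 0.27172938, -1.15807776,  0.74724812]), 'orientation': array([ 0.50333673, -0.07046005, -0.14268846,  0.84931003])}
{'K': array([[302.61805592,   0.        , 283.82635643],
       [  0.        , 302.61805592, 205.96959269],
       [  0.        ,   0.        ,   1.        ]]), 'D': array([-0.03623911,  0.        ,  0.        ,  0.        ,  0.        ]), 'position': array([0.2189183 , 0.64312678, 0.37326888]), 'orientation': array([-0.12221237, -0.07752604,  0.53193177,  0.83432754])}
```

View pics/top0.png

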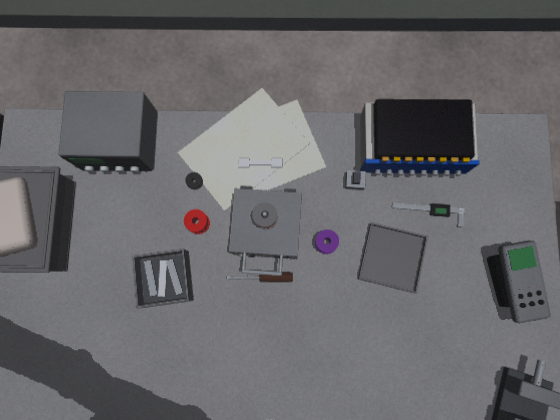

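View pics/side0.png

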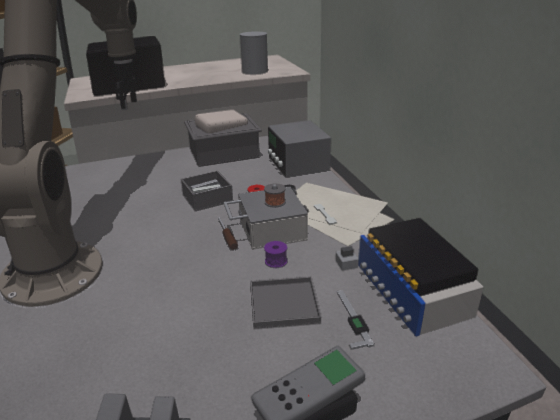

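The top view shows these things that could be taken for the spool:
- Grey spool on the feeder's cover, at (265,214). This is my choice, because it sits on the spindle.
- Red look-alike at (196,221).
- Purple look-alike at (327,241).
- Small black reel at (194,181).

The tray is at (392,258), to the right of the feeder. The pull bar is at (262,271), with the screwdriver just below it at (262,277). Next I'll check the choice in one close crop.

```bash
python3 - <<'E'
import cv2
i=cv2.imread("pics/top0.png")[170:305,220:400]
cv2.imwrite("pics/crop0.png",cv2.resize(i,None,fx=4.4,fy=4.4,interpolation=cv2.INTER_CUBIC))
E
cat > h.py <<'E'
import numpy as np,cv2
from scipy.spatial.transform import Rotation as R
def ray(m,uv,z):
    "world point at height z seen at pixel uv"
    x,y=cv2.undistortPoints(np.array([[uv]],float),m["K"],m["D"])[0,0]
    d=R.from_quat(m["orientation"]).apply([x,-y,-1]);p=np.array(m["position"])
    return p+d*(z-p[2])/d[2]
def proj(m,P):
    c=R.from_quat(m["orientation"]).inv().apply(np.atleast_2d(P)-m["position"])*[1,-1,-1]
    return cv2.projectPoints(c,np.zeros(3),np.zeros(3),m["K"],m["D"])[0][:,0]
E
```

```text
(no output)
```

View pics/crop0.png

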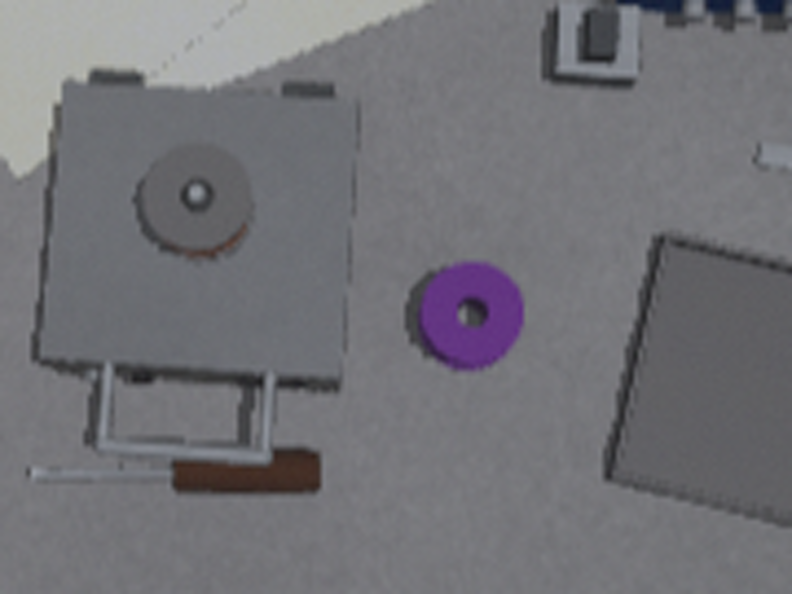

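The crop confirms it: a grey flanged spool with copper below, its top centre at crop (195,197) and the spindle tip at (197,194). The pull bar runs from crop (98,447) to (268,457). The screwdriver lies slightly in front of the bar.

Run:
```python
from plant import r
from h import *
from scipy.optimize import least_squares
m=r.camera_model("top")
f=lambda c:(np.array(c,float)+.5)/4.4-.5+[220,170]
def fit(loc,px,x0):
    loc=np.array(loc)
    def w(p):return R.from_euler('z',p[2]).apply(loc)+[p[0],p[1],0]
    s=least_squares(lambda p:(proj(m,w(p))-px).ravel(),x0)
    print(s.x.round(4),np.round(s.fun.reshape(-1,2),1).tolist());return s.x
# corners: far-left,far-right,front-right,front-left; tip; handle ends
loc=[[.08,.085,.088],[.08,-.085,.088],[-.08,-.085,.088],[-.08,.085,.088],[.01,0,.143],[-.125,.045,.084],[-.125,-.045,.084]]
px=f([[63,84],[357,97],[342,380],[36,357],[197,194],[98,447],[268,457]])
p=fit(loc,px,[.5,0,0])
q=fit([[.075,.075,.02],[.075,-.075,.02],[-.075,-.075,.02],[-.075,.075,.02]],np.array([[369.5,224],[426,234],[415.5,292.5],[358,278.5]]),[.4,-.3,0])
W=lambda v:(R.from_euler('z',p[2]).apply(v)+[p[0],p[1],0]).round(4)
print("spool",W([.01,0,.11]),ray(m,f([195,197]),.133),"handle",W([-.125,0,.084]))
print("purple",ray(m,f([472,314]),.045),"screwdriver",ray(m,f([247,470]),.02),ray(m,f([320,470]),.02))
print("red",ray(m,[196,221],.045))
s=r.get_state();print(R.from_quat(s["eef_rot"]).as_matrix().round(3))
```

```text
[ 0.6245  0.0082 -0.049 ] [[-0.4, -0.8], [0.5, 0.4], [-0.0, -0.0], [0.2, 0.7], [-0.4, -0.2], [1.0, -0.1], [-0.8, 0.0]]
[ 0.5481 -0.3172 -0.2037] [[-0.6, -1.5], [0.1, 0.9], [0.7, -0.2], [-0.2, 0.7]]
spool [0.6345 0.0077 0.11  ] [0.63420259 0.00840807 0.133     ] handle [0.4997 0.0143 0.084 ]
purple [ 0.58357672 -0.14788641  0.045     ] screwdriver [ 0.49320939 -0.01894567  0.02      ] [ 0.49391355 -0.06146401  0.02      ]
red [0.63008409 0.18803558 0.045     ]
[[-0.907  0.422 -0.   ]
 [ 0.422  0.907 -0.001]
 [-0.    -0.001 -1.   ]]
```

>>> move_arm([
  [[0.175, -0.3, 0], -34],
  [[0.175, -0.3, 0], -34],
  [[0.175, -0.3, 0], -34],
  [[0.175, -0.3, 0], -34],
  [[0.175, -0.3, 0], -34],
  [[0.175, -0.3, 0], -34],
  [[0.175, -0.3, 0], -34],
  [[0.175, -0.3, 0], -34],
  [[0.175, -0.3, 0], -34],
  [[0.175, -0.3, 0], -34],
], hand=0.085)

```text
time: 0.93
ee_pos: [0.4621, 0.3076, 0.4048]
eef_rot: [0.495, 0.869, -0.0, 0.0]
wrist_force: [1.5, 0.2, 0.0]
gripper_width: 0.0851
finger_force: 0.0
```

>>> move_arm([
  [[0.174, -0.304, 0], -34],
  [[0.174, -0.304, 0], -34],
  [[0.174, -0.304, 0], -34],
  [[0.174, -0.304, 0], -34],
  [[0.174, -0.304, 0], -34],
  [[0.174, -0.304, 0], -34],
  [[0.174, -0.304, 0], -34],
  [[0.174, -0.304, 0], -34],
  [[0.174, -0.304, 0], -34],
  [[0.174, -0.304, 0], -34],
  [[0.174, -0.304, 0], -34],
  [[0.174, -0.304, 0], -34],
])

```text
time: 1.93
ee_pos: [0.6338, 0.0091, 0.4042]
eef_rot: [0.725, 0.689, -0.0, -0.0]
wrist_force: [-0.3, 0.3, -0.1]
gripper_width: 0.0849
finger_force: 0.0
```

Run:
```python
from plant import r
from h import *
s=r.get_state();print(s["q"].round(3),s["ee_pos"].round(4),s["wrist_force"].round(2),R.from_quat(s["eef_rot"]).as_matrix()[:,1])
m=r.camera_model("wrist");i=r.get_image("wrist");cv2.imwrite("pics/w1.png",i)
print(proj(m,[[.634,.008,.133],[.6345,.0077,.143],[.4997,.0143,.084]]).round(1).tolist())
```

```text
[-0.527  0.397  0.544  1.727 -0.229  1.082  0.04 ] [0.6338 0.0091 0.4042] [-0.31  0.3  -0.1 ] [ 9.98709760e-01 -5.07730127e-02 -9.56934254e-04]
[[284.3, 209.4], [285.0, 213.4], [149.2, 195.3]]
```

View pics/w1.png

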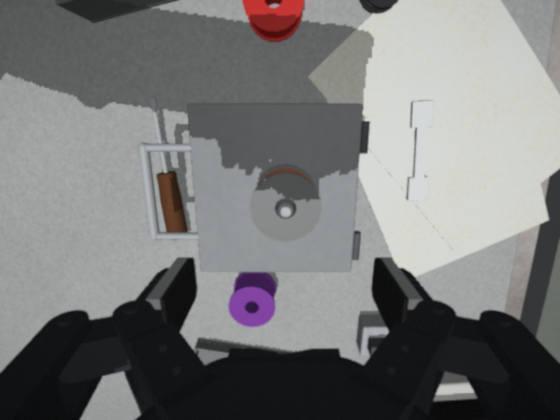

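The spool's top is at (285,208) and the spindle tip at (286,210), both within about 2 mm of the prediction. The bar's middle is at (149,192), and the spool is centred between the fingers. Descending.

>>> move_arm([
  [[0, 0, -0.04], 0],
  [[0, 0, -0.08], 0],
  [[0, 0, -0.11], 0],
  [[0, 0, -0.125], 0],
  [[0, 0, -0.135], 0],
  [[0, 0, -0.142], 0],
  [[0, 0, -0.142], 0],
  [[0, 0, -0.142], 0],
  [[0, 0, -0.142], 0],
  [[0, 0, -0.142], 0],
])

```text
time: 2.82
ee_pos: [0.6343, 0.008, 0.2639]
eef_rot: [0.725, 0.689, 0.001, 0.0]
wrist_force: [-0.1, -0.7, -0.4]
gripper_width: 0.0852
finger_force: 0.0
```

>>> move_arm([
  [[0, 0, 0], 0],
  [[0, 0, 0], 0],
  [[0, 0, 0], 0],
  [[0, 0, 0], 0],
  [[0, 0, 0], 0],
  [[0, 0, 0], 0],
  [[0, 0, 0], 0],
  [[0, 0, 0], 0],
], hand=0.045, squeeze=40)

```text
time: 3.48
ee_pos: [0.6341, 0.0078, 0.2635]
eef_rot: [0.725, 0.689, 0.0, 0.0]
wrist_force: [-3.0, 1.0, 9.6]
gripper_width: 0.0602
finger_force: 41.2
```

>>> move_arm([
  [[0, 0, 0.01], 0],
  [[0, 0, 0.02], 0],
  [[0, 0, 0.035], 0],
  [[0, 0, 0.05], 0],
  [[0, 0, 0.07], 0],
  [[0, 0, 0.09], 0],
  [[0, 0, 0.1], 0],
  [[0, 0, 0.1], 0],
  [[0, 0, 0.1], 0],
  [[0, 0, 0.1], 0],
])

```text
time: 4.32
ee_pos: [0.6336, 0.008, 0.3617]
eef_rot: [0.725, 0.689, -0.0, -0.0]
wrist_force: [-0.1, 0.6, -3.1]
gripper_width: 0.0599
finger_force: 43.9
```

Run:
```python
from plant import r
from h import *
s=r.get_state();print(s["q"].round(3),s["ee_pos"].round(4),s["wrist_force"].round(2),s["gripper_width"])
a=r.get_image("side")[150:340,190:340];b=r.get_image("wrist")
a=cv2.resize(a,None,fx=2.2,fy=2.2);b=cv2.resize(b,(557,418))[:,80:480]
cv2.imwrite("pics/c2.png",np.hstack([a,b]))
```

```text
[-0.513  0.44   0.53   1.768 -0.258  1.004  0.064] [0.6336 0.008  0.3617] [-0.09  0.55 -3.06] 0.05994455376998752
```

View pics/c2.png

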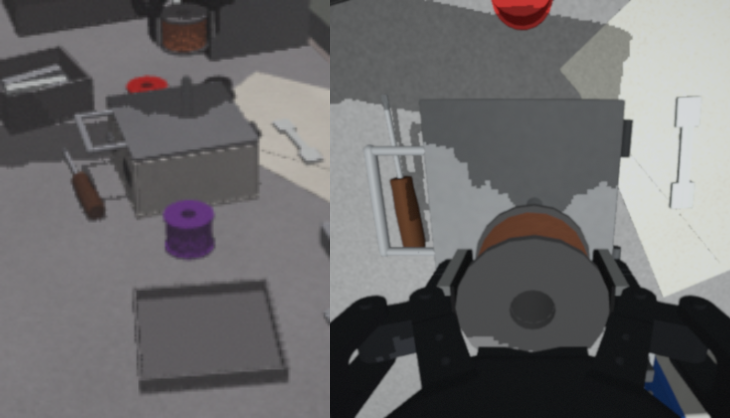

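The spool hangs upright in the grip, clear of the spindle, with a reading of about -3 N. Now to the tray.

>>> move_arm([
  [[-0.005, -0.02, 0], 0],
  [[-0.013, -0.05, 0], 0],
  [[-0.024, -0.09, 0], 0],
  [[-0.035, -0.13, 0], 0],
  [[-0.045, -0.17, 0], 0],
  [[-0.056, -0.21, 0], 0],
  [[-0.066, -0.25, 0], 0],
  [[-0.075, -0.285, 0], 0],
  [[-0.082, -0.31, 0], 0],
  [[-0.086, -0.325, 0], 0],
  [[-0.086, -0.325, 0], 0],
  [[-0.086, -0.325, 0], 0],
])

```text
time: 5.42
ee_pos: [0.5473, -0.318, 0.3618]
eef_rot: [0.726, 0.688, -0.0, -0.001]
wrist_force: [-0.6, 0.3, -2.7]
gripper_width: 0.0602
finger_force: 43.9
```

>>> move_arm([
  [[0, 0, -0.02], 0],
  [[0, 0, -0.05], 0],
  [[0, 0, -0.08], 0],
  [[0, 0, -0.11], 0],
  [[0, 0, -0.13], 0],
  [[0, 0, -0.15], 0],
  [[0, 0, -0.16], 0],
  [[0, 0, -0.165], 0],
  [[0, 0, -0.17], 0],
  [[0, 0, -0.17], 0],
  [[0, 0, -0.17], 0],
  [[0, 0, -0.17], 0],
])

```text
time: 6.42
ee_pos: [0.5483, -0.3172, 0.1937]
eef_rot: [0.725, 0.689, 0.0, 0.001]
wrist_force: [-0.5, 0.0, -1.8]
gripper_width: 0.0604
finger_force: 44.0
```

>>> move_arm([
  [[0, 0, -0.004], 0],
  [[0, 0, -0.008], 0],
  [[0, 0, -0.01], 0],
  [[0, 0, -0.011], 0],
  [[0, 0, -0.012], 0],
  [[0, 0, -0.012], 0],
  [[0, 0, -0.012], 0],
  [[0, 0, -0.012], 0],
])

```text
time: 7.08
ee_pos: [0.5479, -0.3172, 0.1808]
eef_rot: [0.725, 0.689, -0.0, 0.0]
wrist_force: [0.1, -0.1, -2.1]
gripper_width: 0.0601
finger_force: 44.0
```

>>> move_arm([
  [[0, 0, -0.001], 0],
  [[0, 0, -0.001], 0],
  [[0, 0, -0.002], 0],
  [[0, 0, -0.002], 0],
  [[0, 0, -0.002], 0],
])

```text
time: 7.5
ee_pos: [0.5479, -0.3172, 0.1796]
eef_rot: [0.725, 0.688, 0.0, 0.0]
wrist_force: [-4.5, 4.3, 13.7]
gripper_width: 0.0601
finger_force: 45.1
```

In contact with the tray floor, so I'll release.

>>> move_arm([
  [[0, 0, 0.001], 0],
  [[0, 0, 0.001], 0],
  [[0, 0, 0.001], 0],
  [[0, 0, 0.001], 0],
  [[0, 0, 0.001], 0],
  [[0, 0, 0.001], 0],
], hand=0.08)

```text
time: 8.0
ee_pos: [0.5479, -0.3171, 0.1796]
eef_rot: [0.725, 0.689, -0.0, -0.0]
wrist_force: [0.5, 0.5, -1.2]
gripper_width: 0.0799
finger_force: 0.0
```

>>> move_arm([
  [[0, 0, 0.01], 0],
  [[0, 0, 0.03], 0],
  [[0, 0, 0.06], 0],
  [[0, 0, 0.1], 0],
  [[0, 0, 0.14], 0],
  [[0, 0, 0.17], 0],
  [[0, 0, 0.19], 0],
  [[0, 0, 0.2], 0],
  [[0, 0, 0.2], 0],
  [[0, 0, 0.2], 0],
])

```text
time: 8.83
ee_pos: [0.5478, -0.3169, 0.3795]
eef_rot: [0.725, 0.689, 0.0, -0.0]
wrist_force: [0.7, -0.0, -0.2]
gripper_width: 0.0798
finger_force: 0.0
```

>>> move_arm([
  [[-0.006, 0.04, 0], 0],
  [[-0.012, 0.08, 0], 0],
  [[-0.018, 0.12, 0], 0],
  [[-0.024, 0.16, 0], 0],
  [[-0.03, 0.2, 0], 0],
  [[-0.036, 0.24, 0], 0],
  [[-0.042, 0.28, 0], 0],
  [[-0.046, 0.315, 0], 0],
  [[-0.048, 0.332, 0], 0],
  [[-0.048, 0.332, 0], 0],
  [[-0.048, 0.332, 0], 0],
  [[-0.048, 0.332, 0], 0],
], hand=0.034)

```text
time: 9.83
ee_pos: [0.4997, 0.0144, 0.3788]
eef_rot: [0.725, 0.688, -0.001, -0.0]
wrist_force: [0.1, 0.0, 0.5]
gripper_width: 0.0338
finger_force: 0.0
```

Run:
```python
from plant import r
from h import *
s=r.get_state();print(s["q"].round(3),s["ee_pos"].round(4),s["wrist_force"].round(2),s["gripper_width"])
m=r.camera_model("wrist");b=r.get_image("wrist");a=r.get_image("side")
print(proj(m,[[.4997,.0143,.084],[.5019,.0593,.084],[.4975,-.0307,.084]]).round(1).tolist())
cv2.imwrite("pics/w3.png",b)
cv2.imwrite("pics/s3.png",cv2.resize(a[150:350,190:400],None,fx=2.5,fy=2.5))
```

```text
[-0.618  0.177  0.52   2.043 -0.107  0.949 -0.094] [0.4997 0.0144 0.3788] [0.1  0.01 0.47] 0.033843786167370056
[[284.2, 200.3], [284.0, 150.0], [284.3, 246.0]]
```

View pics/w3.png

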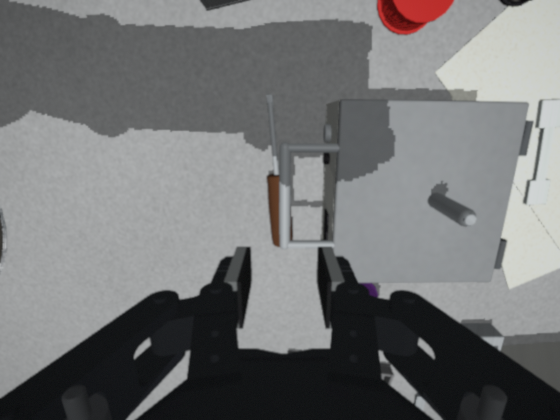

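View pics/s3.png

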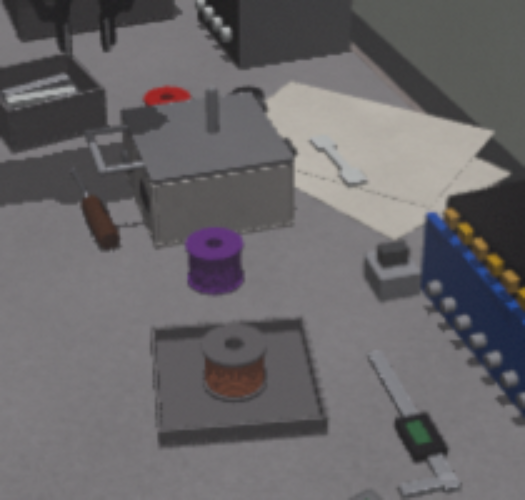

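The spool stands upright in the tray. The bar is at column 285, rows 148-247, centred between the fingers. There's a thin rod or shadow behind the bar at (308,203), so I'll check its height before putting a finger down there.

Run:
```python
from plant import r
from h import *
t=r.camera_model("top");w=r.camera_model("wrist")
f=lambda c:(np.array(c,float)+.5)/4.4-.5+[220,170]
for z in(0,.02,.04,.06,.08):print(z,ray(t,f([245,415]),z)[:2].round(4),ray(w,[308,203],z)[:2].round(4))
```

```text
0 [ 0.5266 -0.0164] [ 0.5272 -0.0146]
0.02 [ 0.5251 -0.0171] [ 0.5258 -0.0087]
0.04 [ 0.5237 -0.0178] [ 0.5245 -0.0029]
0.06 [ 0.5223 -0.0185] [0.5232 0.003 ]
0.08 [ 0.5208 -0.0192] [0.5218 0.0088]
```

It's flat on the bench (a shadow), so the way is clear. Descending onto the bar.

>>> move_arm([
  [[0, 0, -0.04], 0],
  [[0, 0, -0.08], 0],
  [[0, 0, -0.105], 0],
  [[0, 0, -0.12], 0],
  [[0, 0, -0.13], 0],
  [[0, 0, -0.137], 0],
  [[0, 0, -0.142], 0],
  [[0, 0, -0.142], 0],
  [[0, 0, -0.142], 0],
  [[0, 0, -0.142], 0],
])

```text
time: 10.77
ee_pos: [0.5003, 0.0148, 0.2385]
eef_rot: [0.725, 0.688, 0.001, 0.0]
wrist_force: [0.2, -1.7, 0.5]
gripper_width: 0.0339
finger_force: 0.0
```

>>> move_arm([
  [[0, 0, 0], 0],
  [[0, 0, 0], 0],
  [[0, 0, 0], 0],
  [[0, 0, 0], 0],
  [[0, 0, 0], 0],
  [[0, 0, 0], 0],
  [[0, 0, 0], 0],
  [[0, 0, 0], 0],
], hand=0.002, squeeze=50)

```text
time: 11.43
ee_pos: [0.4999, 0.015, 0.2383]
eef_rot: [0.725, 0.689, 0.0, -0.0]
wrist_force: [-4.4, 1.2, 10.4]
gripper_width: 0.0079
finger_force: 48.8
```

>>> move_arm([
  [[0.0, 0, 0.009], 0],
  [[0.001, 0, 0.018], 0],
  [[0.002, 0, 0.027], 0],
  [[0.004, 0, 0.0355], 0],
  [[0.006, 0, 0.044], 0],
  [[0.008, 0, 0.053], 0],
  [[0.011, -0.0005, 0.0615], 0],
  [[0.0137, -0.0007, 0.07], 0],
  [[0.0137, -0.0007, 0.07], 0],
  [[0.0137, -0.0007, 0.07], 0],
])

```text
time: 12.27
ee_pos: [0.5133, 0.0142, 0.3084]
eef_rot: [0.725, 0.689, -0.0, -0.001]
wrist_force: [-8.4, 1.8, 0.6]
gripper_width: 0.0079
finger_force: 48.9
```

Run:
```python
from plant import r
from h import *
s=r.get_state();print(s["ee_pos"].round(4),s["wrist_force"].round(2),s["ft_torque"].round(2),s["gripper_width"])
cv2.imwrite("pics/s4.png",cv2.resize(r.get_image("side")[130:330,190:400],None,fx=2.5,fy=2.5))
```

```text
[0.5133 0.0142 0.3084] [-8.42  1.76  0.64] [ 0.27  1.47 -0.02] 0.0079062036704666
```

View pics/s4.png

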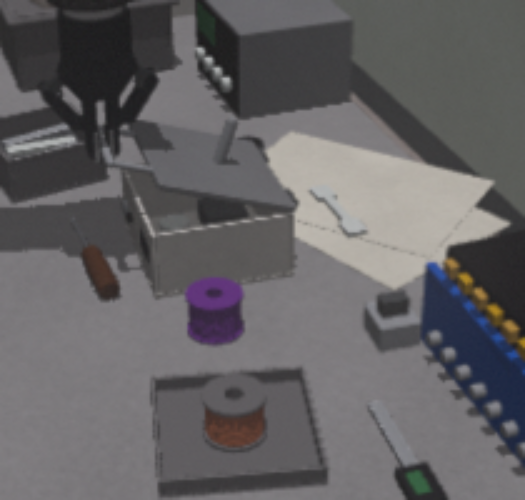

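The side view shows the cover up by about 20 degrees, with the bar in the fingers and the spool and screwdriver undisturbed. Continuing to 50 degrees.

>>> move_arm([
  [[0.0035, 0, 0.0085], 0],
  [[0.0072, -0.0004, 0.0164], 0],
  [[0.0114, -0.0006, 0.0244], 0],
  [[0.0158, -0.0008, 0.0321], 0],
  [[0.0206, -0.001, 0.0397], 0],
  [[0.0257, -0.0013, 0.047], 0],
  [[0.0311, -0.0015, 0.0541], 0],
  [[0.0368, -0.0018, 0.0609], 0],
  [[0.0429, -0.0021, 0.0676], 0],
  [[0.0492, -0.0024, 0.0739], 0],
  [[0.0558, -0.0027, 0.08], 0],
  [[0.0626, -0.0031, 0.0857], 0],
])

```text
time: 13.32
ee_pos: [0.5754, 0.0108, 0.3954]
eef_rot: [0.725, 0.688, -0.001, -0.002]
wrist_force: [-24.6, 1.1, 27.7]
gripper_width: 0.008
finger_force: 52.1
```

>>> move_arm([
  [[0, 0, 0], 0],
  [[0, 0, 0], 0],
  [[0, 0, 0], 0],
  [[0, 0, 0], 0],
  [[0, 0, 0], 0],
  [[0, 0, 0], 0],
])

```text
time: 13.82
ee_pos: [0.5755, 0.0108, 0.3956]
eef_rot: [0.725, 0.688, -0.0, -0.001]
wrist_force: [-24.7, 1.0, 27.6]
gripper_width: 0.0081
finger_force: 52.3
```

Run:
```python
from plant import r
from h import *
s=r.get_state();print(s["ee_pos"].round(4),s["wrist_force"].round(2),s["ft_torque"].round(2),s["gripper_width"],s["finger_force"])
m=r.camera_model("side")
# predicted cover top corners and spindle tip for angles, feeder pose as fitted
def pts(th):
    a=np.radians(th);L=np.array([[-.16,.085,.008],[-.16,-.085,.008],[0,-.085,.008],[-.07,0,.063]])
    L=np.c_[L[:,0]*np.cos(a)+L[:,2]*np.sin(a)+.08,L[:,1],-L[:,0]*np.sin(a)+L[:,2]*np.cos(a)+.08]
    return R.from_euler('z',-.049).apply(L)+[.6245,.0082,0]
a=cv2.resize(r.get_image("side")[100:300,190:400],None,fx=2.9,fy=2.9)
for th,c in((45,(0,0,255)),(50,(0,255,0)),(55,(255,0,0))):
    for p in (proj(m,pts(th))-[190,100]+.5)*2.9-.5: cv2.circle(a,tuple(int(round(v)) for v in p),2,c,-1)
cv2.imwrite("pics/s5.png",a)
```

```text
[0.5755 0.0108 0.3956] [-24.67   1.01  27.65] [ 0.27  5.04 -0.03] 0.008050112296375332 52.28712022304535
```

View pics/s5.png

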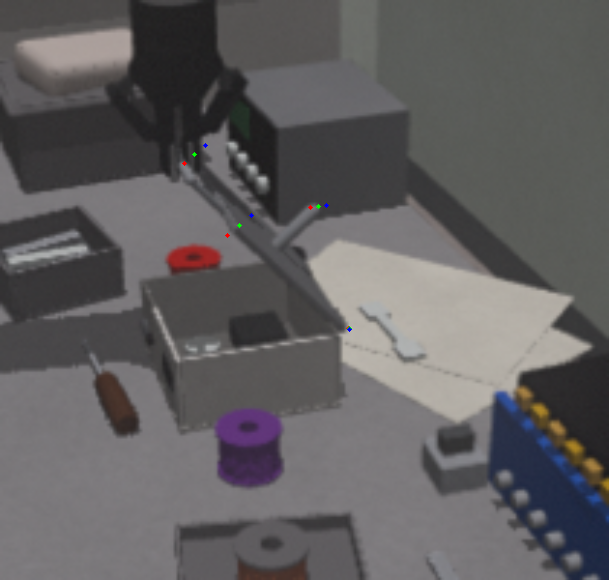

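The image puts the cover at about 50 degrees: spindle and front edge line up with the green markers. The force of (-25, 28) N is radial, meaning I'm pushing slightly towards the hinge, so I'll ease off outward.

>>> move_arm([
  [[-0.001, 0, 0.001], 0],
  [[-0.002, 0, 0.0015], 0],
  [[-0.002, 0, 0.0015], 0],
  [[-0.002, 0, 0.0015], 0],
  [[-0.002, 0, 0.0015], 0],
])

```text
time: 14.28
ee_pos: [0.5744, 0.011, 0.3954]
eef_rot: [0.725, 0.689, 0.0, 0.0]
wrist_force: [-2.9, -0.6, 1.7]
gripper_width: 0.0084
finger_force: 50.0
```

>>> move_arm([
  [[0, 0, 0], 0],
  [[0, 0, 0], 0],
  [[0, 0, 0], 0],
  [[0, 0, 0], 0],
  [[0, 0, 0], 0],
  [[0, 0, 0], 0],
])

```text
time: 14.78
ee_pos: [0.5741, 0.011, 0.395]
eef_rot: [0.725, 0.688, -0.0, -0.0]
wrist_force: [-5.8, -0.1, 5.4]
gripper_width: 0.0078
finger_force: 50.4
```

Run:
```python
from plant import r
s=r.get_state();print(s["ee_pos"],s["wrist_force"],s["finger_force"]);print(r.close_job())
```

```text
[0.57411733 0.01101863 0.39497524] [-5.84266541 -0.10299696  5.44520769] 50.378512144088745
the job is handed in; nothing more can be done
None
```

The job is handed in at about 15 s on the robot's clock: the spool stands upright in the tray, and the gripper is holding the cover at about 50 degrees (worked out from the bar's travel and the side view), with no shift of the loose things seen in the camera views.

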